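Line up the chamber cover with a drift and drop in its bolts

TASK

The cover of the seed chamber hangs on one bolt and has swung out of line with the flange under it: put the tapered steel drift through the corner hole diagonally opposite that bolt and work it down until its collar sits on the cover, so that the holes line up. Then, with the drift still in, drop the two loose bolts through the other two corner holes until their heads sit on the cover, and leave all three standing there. Feel your way in and never force it, for the cover carries a sight glass, and leave the weighing boat, the forceps and the timer where they are.

Things in the scene. Friction and masses are not known exactly. Their poses are not given: they have to be found in the camera images.
- chamber: steel vacuum chamber fixed to the bench: pot 124 mm across under a square flange 164 x 164 mm (55 to 65 mm above the bench; free air below its corners), cover plate 164 x 164 x 8 mm on it (65 to 73 mm), round sight glass in a 100 mm ring up to 5 mm proud. Origin on the bench under the pot's centre, z up; gauge faces -x, hose barb +y. Corner holes at x, y = +-66 mm. Pushes over 40 N harm it.
- pivot (a point): the bolt already fitted, at chamber (+66, +66) mm, point on its axis at the cover's top face. The cover turns about it, stiffly (0.6 N m: some 3 N at the far corner of that diagonal), stays where it is put, stops at 0.038 rad either way. It starts swung by up to 0.036 rad, either way. The cover's swing is not measured: see it in the images or feel for it with the drift.
- hole_drift (a point): for the drift, at chamber (-66, -66) mm, diagonally across from the fitted bolt: axis of the chamber flange's hole at the height of the cover's TOP face, where the underside of a home collar or head lies. Holes 14 mm in flange and cover. Fixed to the chamber, NOT the cover, whose own hole starts up to 6.7 mm to either side, on the line square to that diagonal. Axes as the chamber's.
- hole_far (a point): for a bolt, at chamber (+66, -66) mm: axis of the chamber flange's hole at the height of the cover's TOP face, where the underside of a home collar or head lies. Holes 14 mm in flange and cover. Fixed to the chamber, NOT the cover, whose own hole starts up to 4.8 mm to either side, on the line square to the one from the fitted bolt. Axes as the chamber's.
- hole_near (a point): for a bolt, at chamber (-66, +66) mm: axis of the chamber flange's hole at the height of the cover's TOP face, where the underside of a home collar or head lies. Holes 14 mm in flange and cover. Fixed to the chamber, NOT the cover, whose own hole starts up to 4.8 mm to either side, on the line square to the one from the fitted bolt. Axes as the chamber's.
- stand: grey plastic hardware stand, fixed to the bench, 156 (x) x 54 (y) x 66 mm: an 8 mm top plate on two end cheeks. Origin on the bench under its centre, z up. Four holes 15 mm in diameter in the top plate at x = -57, -19, +19, +57 mm, y = 0; the drift and the two bolts hang in the first three in any order, the fourth is empty.
- drift: steel drift pin hanging upright in the stand by its collar. Origin at the centre of the collar's underside, z up along the pin. Above: collar 20 mm across and 4.5 mm thick, then a ringed round grip 15 mm in diameter from z = 7 to 34 mm (top at 37). Below: 13 mm in diameter from z = 0 to -22 mm, then an even taper to 6 mm at z = -56.5 mm and a flat nose 4.4 mm wide at z = -58 mm. 70 to 120 g.
- bolt_1: black steel cap screw hanging in the stand by its head: round head 18 mm wide, 12 mm tall, with a hex socket; shank 12 mm in diameter, 45 mm long, bevelled end. Origin at the centre of the head's underside, z up (head 0 to 12 mm, shank to -45 mm). 40 to 85 g. The two bolts are alike; either fits either hole.
- bolt_2: black steel cap screw hanging in the stand by its head: round head 18 mm wide, 12 mm tall, with a hex socket; shank 12 mm in diameter, 45 mm long, bevelled end. Origin at the centre of the head's underside, z up (head 0 to 12 mm, shank to -45 mm). 40 to 85 g. The two bolts are alike; either fits either hole.
- boat: small white square weighing boat with seeds, 62 x 62 x 14 mm, bystander. Origin under its centre.
- forceps: steel forceps lying on the bench, 23 x 128 x 10 mm, bystander. Origin under its centre.
- lab_timer: small white timer with keys on top, 62 x 66 x 17 mm, bystander. Origin under its centre.

How it is judged:
On the way, in this order (a step that is already met when the one before it is completed fails the run):
1. the drift is home: its collar on the cover, upright, in the hole opposite the fitted bolt (distance between drift and hole_drift below 0.003 m and angle between drift's own z axis and vertical below 0.06 rad), for 0.2 s.
2. with the drift still home, one bolt is home in one of the other two holes (all of step 1 and ((distance between bolt_1 and hole_far below 0.003 m and angle between bolt_1's own z axis and vertical below 0.06 rad) or (distance between bolt_1 and hole_near below 0.003 m and angle between bolt_1's own z axis and vertical below 0.06 rad) or (distance between bolt_2 and hole_far below 0.003 m and angle between bolt_2's own z axis and vertical below 0.06 rad) or (distance between bolt_2 and hole_near below 0.003 m and angle between bolt_2's own z axis and vertical below 0.06 rad))), for 0.2 s.
3. with the drift still home, both bolts are home (all of step 1 and (((distance between bolt_1 and hole_far below 0.003 m and angle between bolt_1's own z axis and vertical below 0.06 rad) and (distance between bolt_2 and hole_near below 0.003 m and angle between bolt_2's own z axis and vertical below 0.06 rad)) or ((distance between bolt_1 and hole_near below 0.003 m and angle between bolt_1's own z axis and vertical below 0.06 rad) and (distance between bolt_2 and hole_far below 0.003 m and angle between bolt_2's own z axis and vertical below 0.06 rad)))), for 0.2 s.
At the end, for the whole second after the job is handed in: The drift stands home in the hole diagonally opposite the fitted bolt and the two bolts stand home in the other two holes, one in each: each with the underside of its collar or head within 3 mm of its hole's point on the cover and upright within 0.06 rad, let go and at rest (all of step 3 and linear speed of each of drift, bolt_1, bolt_2 below 0.02 m/s); the robot touches nothing.
It fails at once if the drift is forced: more than 40 N between it and the chamber with its cover (contact force between drift and chamber above 40 N).
It fails at once if a bolt is forced: more than 40 N between it and the chamber with its cover (contact force between any of bolt_1, bolt_2 and chamber above 40 N).
It fails at once if the robot itself presses on the chamber or its cover with more than 40 N (contact force between the arm and chamber above 40 N).
It fails at once if the weighing boat, the forceps or the timer is pushed more than 30 mm (distance of any of boat, forceps, lab_timer from where it was at the start of the episode above 0.03 m).
It also fails if it takes over 69 s, if anything falls off the work surface, if the arm or the gripper's body presses on something with over 40 N, if the wrist force passes 120 N, or if a joint passes its speed limit or range.

ROBOT

A 6-joint arm with a two-finger parallel gripper is mounted at the origin on a cart in front of the work surface, level with it; the furniture and walls round the work are solid. World frame = base frame: x ahead of the robot, y to its left, z up, the work surface at z = 0. Lengths are in m, angles in rad, forces in N, time in s.
With the tool pointing down it reaches from about 0.35 to 0.85 m from the base axis. Payload 8.1 kg.
Tool frame: the origin (TCP) lies at the very end of the fingers, on their centre line; the grasp point (between the pads) lies 19 mm behind it; z points along the fingers, y is the line along which they close (so a half turn about z gives the same grasp; the last joint's range is limited). The gripper opens to 85 mm and grips with 20 to 120 N. Pads are 22 mm wide; open, the fingers measure 114 mm over their backs; the gripper's body (76 mm by 85 mm) begins 54 mm behind the grasp point. The pads swing forward as they close: fully open they stand 13 mm farther back than shut.
Start: joints at [1.1, 0.13, 1.488, -0, 1.523, -0.085], TCP at [0.226, 0.556, 0.231] pointing down, gripper open.
Joint ranges: [-2.96, 2.96], [-0.89, 2.26], [0.02, 2.5], [-1.34, 4.48], [0, 2.73], [-2.66, 2.66]. Speed limits (rad/s): [2.39, 2.39, 2.79, 3.14, 3.14, 3.14].

INTERFACE

Orientations are given as a unit quaternion [x, y, z, w].
In Python, from workcell import env gives the robot as it stands.
- The arm moves only by the tool inch_along, called after "Call:" as name([rows], argument=value, ...), one row to a line, values as JSON. Schema: {"type":"object","properties":{"segments":{"type":"array","items":{"type":"array","items":{"type":"number"},"minItems":5,"maxItems":5},"minItems":1,"maxItems":8},"only":{"type":"string"},"quiet":{"type":"boolean"},"lines":{"type":"string"}},"required":["segments"],"additionalProperties":false}. segments is a list of rows, 1 to 8 of them, each of 5 numbers: dx, dy, dz in m, then a turn about the tool's z in rad, then the finger opening in m; each row shifts and turns the commanded pose from where the row before left it, along the tool's axes as they then stand; what a row does not reach is not made up. A row lasts 1/12 s, in which the tool goes at most 0.0417 m and 0.125 rad, less where a joint would pass 70% of its speed; a pose out of reach is approached as far as the arm can. The fingers move at their own pace and stop on an object; the grip force is fixed at half the most. Time passes only in rows, so rows that do not move let the fingers close. The tool returns the time, the measured TCP pose, the force, the opening and the grip force at its end. only (a regular expression) keeps the lines of the reply that match it, lines (a string "A,B") keeps lines A to B, and quiet returns only ok. Input that does not fit is refused with a message, and nothing moves.
- env.observe(): the state, without advancing time (a new reading comes with each control period).
- env.snapshot(name): name is "scene" or "side" or "wrist"; returns the picture (400x640x3 uint8, red, green, blue); there is no depth.
- env.get_calibration(name): a dict with "fx", "fy", "cx", "cy" (pixels), "rvec" (rotation vector, rad) and "tvec" (3), from world to camera coordinates, as OpenCV has them; the wrist camera has in their place "T_tool_cam" (4x4, takes a point from camera to tool coordinates, whose origin is the TCP and whose axes are the flange's). Camera axes: x right, y down, z forward; pixel columns grow to the right and rows downward; lengths in m; the calibration is good to about 2 mm. A picture is of the moment at which its call begins: read the wrist's pose just before it. get_calibration takes no time and is no camera call.
- env.close_job(): hands the job in; it is judged then, once.
The state is a dict: "time_s": time; "joint_positions": joint angles; "dq": joint speeds; "effort": joint torques, N m; "tool_pos": TCP position; "eef_rot": TCP orientation; "wrist_force": force on the tool from outside, world axes, zero at the start; "wrist_torque": the same for the moment, N m; "width": finger opening in m; "gripper_force": force on a finger pad.
Only numpy, scipy, OpenCV 4.12 (cv2) and the standard library are available. Lean on these libraries where they do the work, as an engineer would, in place of code of your own. Each camera call takes 0.05 s, during which the arm holds its last target. There are 200 camera calls.

## Working session

There is one attempt and no reset: what is moved stays moved. The work goes in short steps, Python scripts to look and compute and a tool call to move; the robot and the scene stay as the last step left them, time stands still between calls to the robot, and variables do not carry over. Pictures are saved under pics/ and viewed, at most 10 in all, crops included, and the job is handed in when it is done.

```bash
ls; mkdir -p pics
```

Run:
```python
from workcell import env
import cv2,numpy as np
print(env.observe())
for n in("scene","side","wrist"):
    im=env.snapshot(n); cv2.imwrite(f"pics/{n}0.png",im[:,:,::-1]); print(n,env.get_calibration(n))
```

```text
pics
workcell.py
{'time_s': 0.0, 'joint_positions': array([ 1.09960991e+00,  1.31189564e-01,  1.48928367e+00, -3.35230295e-05,
        1.52300127e+00, -8.54158182e-02]), 'dq': array([-0.00307879,  0.00155225,  0.00169065,  0.00010467,  0.00053652,
        0.00126765]), 'effort': array([-4.31432791e-04, -5.69410408e+01, -5.00550735e+01, -5.31659152e-04,
        1.54584873e-02, -2.38362912e-05]), 'tool_pos': array([0.22551041, 0.55540893, 0.23022506]), 'eef_rot': array([ 1.91690593e-01,  9.81454956e-01, -9.09321413e-04, -2.42396003e-04]), 'wrist_force': array([ 0.5631294 , -0.16528265, -0.75582212]), 'wrist_torque': array([0.03290413, 0.03972532, 0.00924096]), 'gripper_force': 0.0, 'width': 0.08523033242056263}
scene {'fx': 483.3131494922561, 'fy': 483.3131494922561, 'cx': 317.80921234428087, 'cy': 196.0992216055935, 'rvec': array([ 1.15345658, -2.10704661,  1.13144038]), 'tvec': array([0.28219753, 0.33864339, 0.63626348])}
side {'fx': 485.59296548000145, 'fy': 485.59296548000145, 'cx': 314.811551234576, 'cy': 191.74620634839448, 'rvec': array([ 2.00059399, -0.33875018,  0.22630385]), 'tvec': array([-0.54083236,  0.12797934,  0.85818325])}
wrist {'fx': 340.4012679257581, 'fy': 340.4012679257581, 'cx': 321.2819963302358, 'cy': 199.8649402849039, 'T_tool_cam': array([[ 8.10030468e-04, -9.49145595e-01, -3.14836440e-01,
         8.19086434e-02],
       [ 9.99999298e-01,  1.04095754e-03, -5.65342330e-04,
         7.40553183e-04],
       [ 8.64323549e-04, -3.14835761e-01,  9.49145772e-01,
        -1.43418284e-01],
       [ 0.00000000e+00,  0.00000000e+00,  0.00000000e+00,
         1.00000000e+00]])}
```
View pics/scene0.png

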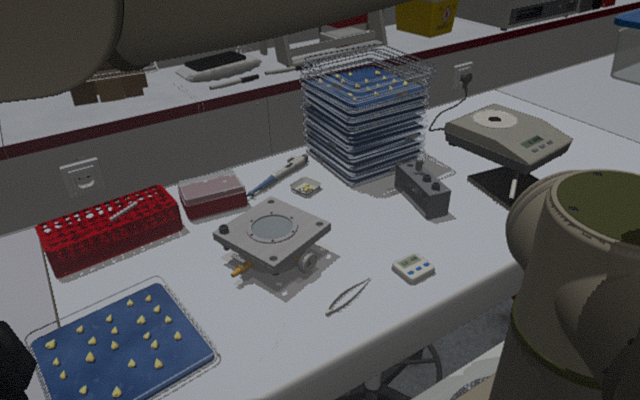

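View pics/side0.png

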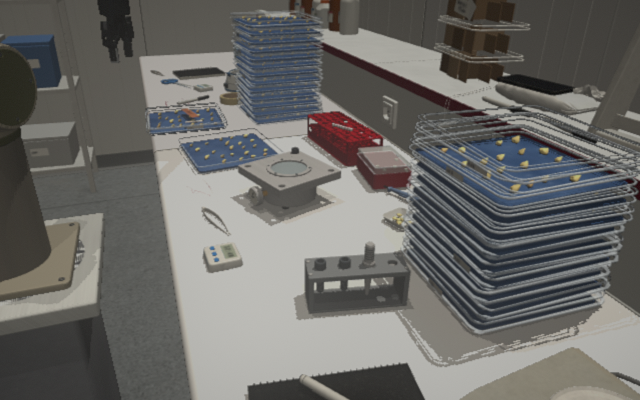

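The scene view shows the chamber near (272,232) with its fitted bolt at (223,229), and the stand at (422,188). In the side view the stand top is at (355,265) and the drift's grip, (369,250), is the third item along. The bolts are at (320,264) and (344,261), and the chamber's fitted bolt is at (295,152).

Create h.py:
```python
import numpy as np,cv2
from scipy.spatial.transform import Rotation as R
from workcell import env
def cam(name):
    c=env.get_calibration(name); K=np.array([[c['fx'],0,c['cx']],[0,c['fy'],c['cy']],[0,0,1]])
    if name=='wrist':
        o=env.observe(); T=np.eye(4); T[:3,:3]=R.from_quat(o['eef_rot']).as_matrix(); T[:3,3]=o['tool_pos']
        M=T@c['T_tool_cam']; return K,M[:3,:3],M[:3,3]
    r=R.from_rotvec(c['rvec']).as_matrix(); return K,r.T,-r.T@c['tvec']
def ray(C,px,z):
    K,A,o=C; d=A@np.linalg.solve(K,[px[0],px[1],1]); return o+d*(z-o[2])/d[2]
def proj(C,p):
    K,A,o=C; q=K@(A.T@(np.asarray(p)-o)); return q[:2]/q[2]
def tool(p):  # world point -> tool-frame shift from TCP
    o=env.observe(); return R.from_quat(o['eef_rot']).as_matrix().T@(np.asarray(p)-o['tool_pos'])
```

Run:
```python
from h import *
np.set_printoptions(precision=4,suppress=True)
s=cam('scene');d=cam('side')
print(s[2],d[2])
for n,px,z in [('pivot',(223,227),.085),('glass',(272,228),.078),('corner',(270,199),.073),('corner',(330,226),.073),('corner',(276,265),.073),('corner',(214,236),.073)]: print(n,ray(s,px,z))
for n,px,z in [('pivot',(295,150),.085),('b',(320,261),.078),('b',(344,258),.078),('drift',(370,243),.103),('hole4',(395,260),.066),('glass',(289,168),.078)]: print(n,ray(d,px,z))
```

```text
[-0.1563  0.4132  0.6356] [ 0.2647 -0.8548  0.4946]
pivot [0.5835 0.1821 0.085 ]
glass [0.5369 0.1008 0.078 ]
corner [0.6381 0.0536 0.073 ]
corner [ 0.4858 -0.      0.073 ]
corner [0.4416 0.1425 0.073 ]
corner [0.582  0.2029 0.073 ]
pivot [0.5834 0.1677 0.085 ]
b [ 0.4835 -0.2758  0.078 ]
b [ 0.5213 -0.2799  0.078 ]
drift [ 0.5592 -0.2893  0.103 ]
hole4 [ 0.6026 -0.2944  0.066 ]
glass [0.5434 0.0845 0.078 ]
```

View pics/wrist0.png

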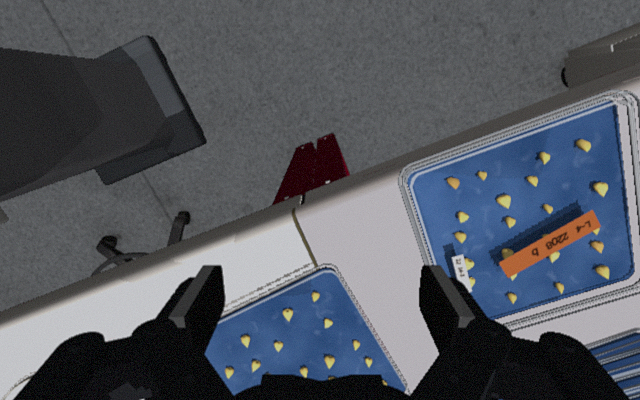

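Run:
```python
from h import *
np.set_printoptions(precision=4,suppress=True)
s=cam('scene');d=cam('side')
for px in [(470,328),(405,255),(445,362)]: print('rackbase side',ray(d,px,0.0))
for px in [(350,182),(308,150),(440,160)]: print('rackbase scene',ray(s,px,0.0))
for z in (.15,.2,.25,.3): print(z,'scene top corner',ray(s,(350,100),z),'side',ray(d,(470,150),z))
print('to view',tool([.64,.05,.22]), R.from_quat(env.observe()['eef_rot']).as_matrix())
```

```text
rackbase side [ 0.675  -0.4048 -0.    ]
rackbase side [ 0.6801 -0.1993  0.    ]
rackbase side [ 0.6017 -0.4507  0.    ]
rackbase scene [ 0.6982 -0.1984  0.    ]
rackbase scene [ 0.9091 -0.2007  0.    ]
rackbase scene [ 0.6561 -0.4667  0.    ]
0.15 scene top corner [ 0.8423 -0.2972  0.15  ] side [ 0.8649 -0.103   0.15  ]
0.2 scene top corner [ 0.7395 -0.224   0.2   ] side [ 0.7778 -0.2121  0.2   ]
0.25 scene top corner [ 0.6367 -0.1509  0.25  ] side [ 0.6907 -0.3212  0.25  ]
0.3 scene top corner [ 0.5338 -0.0777  0.3   ] side [ 0.6037 -0.4302  0.3   ]
to view [-0.5742 -0.3124  0.0108] [[-0.9265  0.3763 -0.0007]
 [ 0.3763  0.9265 -0.0013]
 [ 0.0002 -0.0014 -1.    ]]
```

Call:
inch_along([
  [-0.034,-0.018,0,0,0.085],
  [-0.034,-0.018,0,0,0.085],
  [-0.034,-0.018,0,0,0.085],
  [-0.034,-0.018,0,0,0.085],
  [-0.034,-0.018,0,0,0.085],
  [-0.034,-0.018,0,0,0.085],
  [-0.034,-0.018,0,0,0.085],
  [-0.034,-0.018,0,0,0.085],
])

```text
time_s: 0.82
tool_pos: [0.4243, 0.3185, 0.2311]
eef_rot: [0.192, 0.981, -0.0, -0.0]
wrist_force: [0.7, -0.2, 0.9]
width: 0.0849
gripper_force: 0.0
```

Call:
inch_along([
  [-0.034,-0.018,0,0,0.085],
  [-0.034,-0.018,0,0,0.085],
  [-0.034,-0.018,0,0,0.085],
  [-0.034,-0.018,0,0,0.085],
  [-0.034,-0.018,0,0,0.085],
  [-0.034,-0.018,0,0,0.085],
  [-0.034,-0.018,0,0,0.085],
  [-0.034,-0.018,0,0,0.085],
])

```text
time_s: 1.48
tool_pos: [0.6222, 0.0826, 0.2309]
eef_rot: [0.192, 0.981, -0.0, -0.0]
wrist_force: [-0.1, 0.5, 0.1]
width: 0.0848
gripper_force: 0.0
```

Call:
inch_along([
  [-0.02,-0.01,0,0,0.085],
  [0,0,0,0,0.085],
  [0,0,0,0,0.085],
])

```text
time_s: 1.73
tool_pos: [0.6363, 0.0663, 0.2303]
eef_rot: [0.193, 0.981, -0.0, -0.001]
wrist_force: [1.0, 0.3, -0.6]
width: 0.0851
gripper_force: 0.0
```

Run:
```python
from h import *
C=cam('wrist'); im=env.snapshot('wrist')[:,:,::-1]; cv2.imwrite('pics/w1.png',im)
print(env.observe()['time_s'],C[2])
```

```text
1.7833 [0.56103323 0.09797151 0.37384804]
```

View pics/w1.png

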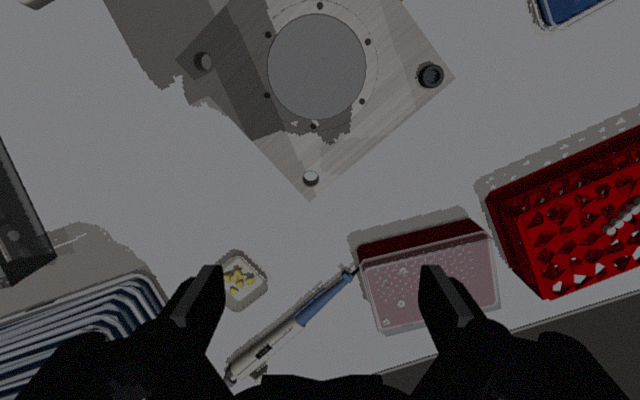

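The cover nearly fills the top of the view: fitted bolt at (430,75), one hole at (311,178) and another at (203,62). The fourth corner is out of view, so I back off 75 mm and drop 40 mm.

Call:
inch_along([
  [0.025,0,0.013,0,0.085],
  [0.025,0,0.013,0,0.085],
  [0.025,0,0.013,0,0.085],
  [0,0,0,0,0.085],
  [0,0,0,0,0.085],
  [0,0,0,0,0.085],
])

```text
time_s: 2.28
tool_pos: [0.5669, 0.0967, 0.1932]
eef_rot: [0.191, 0.982, 0.0, 0.001]
wrist_force: [-0.2, -0.4, 0.4]
width: 0.0847
gripper_force: 0.0
```

Run:
```python
from h import *
C=cam('wrist'); im=env.snapshot('wrist')[:,:,::-1]; cv2.imwrite('pics/w2r.png',im)
np.savez('w2.npz',K=C[0],A=C[1],o=C[2])
cv2.imwrite('pics/w2.png',cv2.resize(im[0:340,140:520],None,fx=2,fy=1.75,interpolation=cv2.INTER_CUBIC))
print(env.observe()['tool_pos'],C[2])
```

```text
[0.5676682  0.09639489 0.19379335] [0.49099245 0.12810756 0.3365451 ]
```

View pics/w2.png

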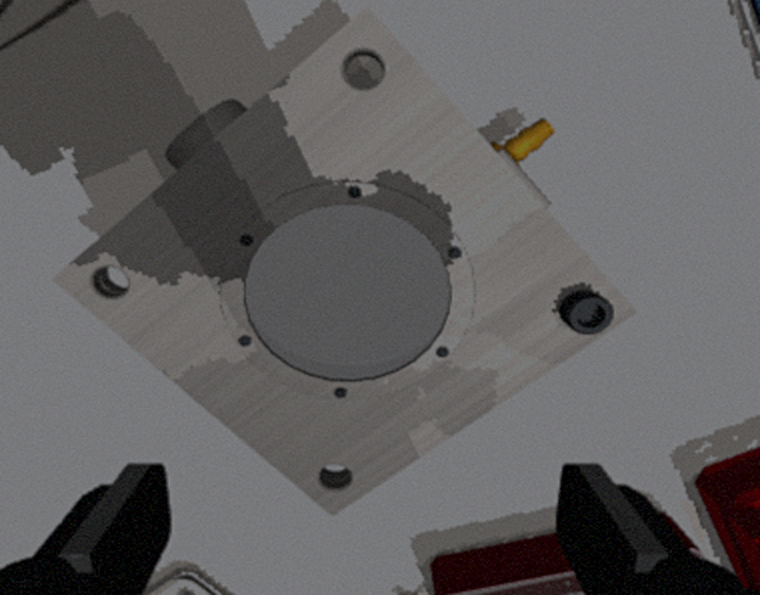

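The crop shows the cover whole. In full-image pixels, hole_near is at (321.5,39), hole_drift at (195.5,161), hole_far at (308,272), and the fitted bolt's head at (434,178).

Run:
```python
from h import *
np.set_printoptions(precision=4,suppress=True)
f=np.load('w2.npz');C=(f['K'],f['A'],f['o'])
im=cv2.imread('pics/w2r.png')
P={'near':(321.5,39.4,.073),'drift':(195.5,160.6,.073),'far':(308,272,.073),'pivot':(434,178.3,.085)}
W={k:ray(C,v[:2],v[2]) for k,v in P.items()}
for k in W: print(k,W[k])
for a,b in [('near','drift'),('far','drift'),('near','far'),('pivot','drift'),('pivot','near'),('pivot','far')]: print(a,b,np.linalg.norm((W[a]-W[b])[:2]),np.degrees(np.arctan2(*(W[a]-W[b])[1::-1])))
cs=[cv2.convertScaleAbs(cv2.resize(im[int(v[1])-16:int(v[1])+16,int(v[0])-16:int(v[0])+16],(380,380),interpolation=cv2.INTER_CUBIC),alpha=1.5) for v in P.values()]
cs=[cv2.resize(c,(290,290)) for c in cs]
cv2.imwrite('pics/w2c.png',np.vstack([np.hstack(cs[:2]),np.hstack(cs[2:])]))
```

```text
near [0.4619 0.14   0.073 ]
drift [0.5053 0.0157 0.073 ]
far [0.63   0.0594 0.073 ]
pivot [0.5848 0.1829 0.085 ]
near drift 0.1316501221557321 109.26796403778964
far drift 0.13214294140644756 19.323782003465713
near far 0.1864393085610257 154.40301742911566
pivot drift 0.18517480335751005 64.57556019848504
pivot near 0.13023352486702128 19.26325568855633
pivot far 0.13152454533309324 110.0997615095248
```

View pics/w2c.png

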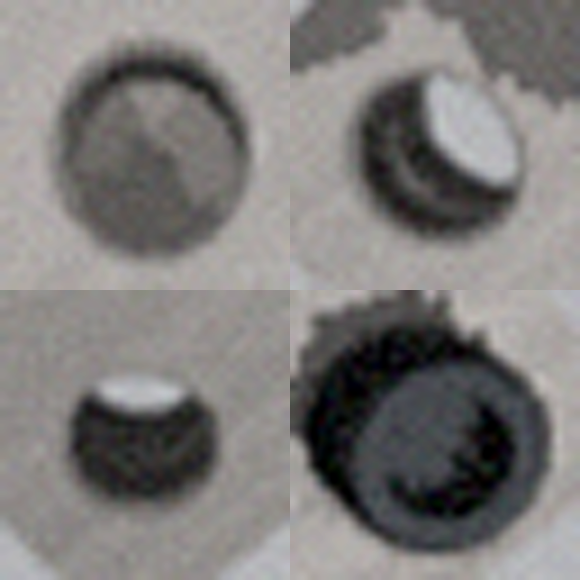

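The crops show bench light through the drift hole (upper right of it) and the far hole (top of it), bounded on one side by the flange's lower rim. I can fit that rim at z = 55 mm and compare it with the cover's top rim.

Create holes.py:
```python
from h import *
from scipy.optimize import least_squares
np.set_printoptions(precision=4,suppress=True)
f=np.load('w2.npz');C=(f['K'],f['A'],f['o'])
g=cv2.GaussianBlur(cv2.imread('pics/w2r.png',0),(0,0),.7).astype(float)
def samp(x,y): return cv2.remap(g.astype(np.float32),np.float32([[x]]),np.float32([[y]]),cv2.INTER_CUBIC)[0,0]
def fitc(pts,r):
    r_=least_squares(lambda c:np.linalg.norm(pts-c,axis=1)-r,pts.mean(0),loss='soft_l1',f_scale=.0004); return r_.x,np.std(r_.fun)
yaw=np.radians(19.4)
for n,c0 in {'near':[.4619,.1400],'drift':[.5053,.0157],'far':[.63,.0594]}.items():
    c=np.array(c0)
    for it in range(2):   # top rim: strongest radial darkening going inward, at z=.073
        pts=[]
        for a in np.linspace(0,2*np.pi,48,endpoint=False):
            u=np.array([np.cos(a),np.sin(a)]); rr=np.arange(.005,.0095,.0001)
            v=np.array([samp(*proj(C,[*(c+u*r),.073])) for r in rr]); d=np.gradient(v); k=d.argmax()
            if d[k]*10>8: pts.append(c+u*rr[k])
        c,e=fitc(np.array(pts),.007)
    print(n,'cover',c,'n',len(pts),'rms',e)
    x,y=proj(C,[*c,.073]); s=12; x0,y0=int(x)-s,int(y)-s
    big=cv2.resize(g[y0:y0+2*s+1,x0:x0+2*s+1],None,fx=8,fy=8,interpolation=cv2.INTER_CUBIC)
    th=150 if n!='near' else None
    mx,mn=big[60:140,60:140].max(),big[60:140,60:140].min(); th=(mx+mn)/2
    cn=cv2.findContours((big>th).astype(np.uint8),cv2.RETR_LIST,cv2.CHAIN_APPROX_NONE)[0]
    P=[]
    for q in np.vstack(cn)[:,0]:
        px=((q[0]+.5)/8-.5+x0,(q[1]+.5)/8-.5+y0)
        w=ray(C,px,.073)[:2]
        if np.linalg.norm(w-c)<.0062: P.append(ray(C,px,.055)[:2])
    if len(P)>8:
        fc,e=fitc(np.array(P),.007); print('   low rim',fc,'n',len(P),'rms',e,'shift mm',(fc-c)*1e3, 'thr',th,mn,mx)
```

```bash
python3 holes.py
```

```text
near cover [0.4621 0.1398] n 48 rms 0.00021601262135000207
   low rim [0.4565 0.1481] n 238 rms 0.0019036337628521953 shift mm [-5.5672  8.3595] thr 73.86519374325871 56.540900368243456 91.18948711827397
drift cover [0.5053 0.0154] n 41 rms 0.00034435314897177647
   low rim [0.5045 0.015 ] n 116 rms 8.079060467360008e-05 shift mm [-0.8701 -0.484 ] thr 73.67816842347383 23.89351798593998 123.46281886100769
far cover [0.6305 0.0587] n 48 rms 0.0008964096465005294
   low rim [0.6421 0.0529] n 67 rms 0.0006520073456752021 shift mm [11.6125 -5.7851] thr 70.97357548773289 22.368733432143927 119.57841754332185
```

Run:
```python
from h import *
print(tool([.582,-.016,.108]))
```

```text
[-0.05526396 -0.09889418  0.08581578]
```

Call:
inch_along([
  [-0.014,-0.025,0.021,0,0.085],
  [-0.014,-0.025,0.021,0,0.085],
  [-0.014,-0.025,0.021,0,0.085],
  [-0.014,-0.025,0.021,0,0.085],
  [0,0,0,0,0.085],
  [0,0,0,0,0.085],
  [0,0,0,0,0.085],
])

```text
time_s: 2.92
tool_pos: [0.5822, -0.018, 0.1095]
eef_rot: [0.192, 0.981, 0.0, 0.001]
wrist_force: [0.1, 0.1, 0.7]
width: 0.0851
gripper_force: 0.0
```

Run:
```python
from h import *
C=cam('wrist'); im=env.snapshot('wrist')[:,:,::-1]; cv2.imwrite('pics/w3r.png',im)
np.savez('w3.npz',K=C[0],A=C[1],o=C[2])
x,y=proj(C,[.5053,.0155,.073]).astype(int); print(x,y,C[2],env.observe()['tool_pos'])
a=cv2.convertScaleAbs(cv2.resize(im[y-22:y+22,x-22:x+22],(500,500),interpolation=cv2.INTER_CUBIC),alpha=1.6)
cv2.imwrite('pics/w3.png',a)
```

```text
324 82 [0.50640312 0.01350217 0.2527736 ] [ 0.58248074 -0.01754436  0.1100211 ]
```

View pics/w3.png

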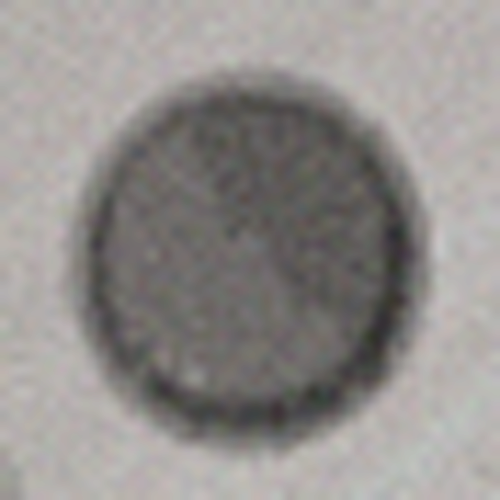

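The close view from straight above shows the cover's rim about (250,260) in the crop, and the lower rim concentric with it to within a millimetre. So the swing looks small. Next I refine the rim fit and work out the move to the stand.

Create rim.py:
```python
from h import *
from scipy.optimize import least_squares
np.set_printoptions(precision=4,suppress=True)
def circ(C,img,c,z,r,sign=1,lo=-.0022,hi=.0025,minstep=.6):
    """centre of a circle of radius r at height z, from strongest radial edge (sign +: brighter outside)"""
    g=cv2.GaussianBlur(img,(0,0),.7).astype(np.float32); c=np.array(c,float)
    for _ in range(3):
        pts=[]
        for a in np.linspace(0,2*np.pi,60,endpoint=False):
            u=np.array([np.cos(a),np.sin(a)]); rr=np.arange(r+lo,r+hi,.0001)
            q=np.float32([proj(C,[*(c+u*t),z]) for t in rr])
            v=cv2.remap(g,q[None,:,0],q[None,:,1],cv2.INTER_CUBIC)[0]; d=sign*np.gradient(v); k=d.argmax()
            if d[k]>minstep: pts.append(c+u*rr[k])
        pts=np.array(pts)
        s=least_squares(lambda p:np.linalg.norm(pts-p[:2],axis=1)-p[2],[*c,r],loss='soft_l1',f_scale=.0003); c=s.x[:2]
    return c,s.x[2],len(pts),np.sqrt(np.mean(s.fun**2))
```

Run:
```python
from rim import *
f=np.load('w3.npz');C=(f['K'],f['A'],f['o']); g=cv2.imread('pics/w3r.png',0)
print('cover rim',circ(C,g,[.5053,.0155],.073,.007))
print('low rim',circ(C,g,[.5053,.0155],.055,.007,lo=-.0015,hi=.0008,minstep=-1,sign=-1))
print(tool([.60,-.27,.20]))
```

```text
cover rim (array([0.5053, 0.0151]), np.float64(0.0076033324059791895), 60, np.float64(0.00021670931997397504))
low rim (array([0.505 , 0.0153]), np.float64(0.006534434787648361), 60, np.float64(0.0002632841445778538))
[-0.1115 -0.2272 -0.0899]
```

Call:
inch_along([
  [0,-0.02,-0.03,0,0.085],
  [-0.016,-0.03,-0.02,0,0.085],
  [-0.016,-0.03,-0.02,0,0.085],
  [-0.016,-0.03,-0.02,0,0.085],
  [-0.016,-0.03,0,0,0.085],
  [-0.016,-0.03,0,0,0.085],
  [-0.016,-0.03,0,0,0.085],
  [-0.016,-0.027,0,0,0.085],
])

```text
time_s: 3.63
tool_pos: [0.6006, -0.2715, 0.2007]
eef_rot: [0.191, 0.982, -0.001, 0.002]
wrist_force: [1.4, -0.2, -0.3]
width: 0.0848
gripper_force: 0.0
```

Call:
inch_along([
  [0,0,0,-0.12,0.085],
  [0,0,0,-0.12,0.085],
  [0,0,0,-0.04,0.085],
  [0,0,0,0,0.085],
  [0,0,0,0,0.085],
])

```text
time_s: 4.05
tool_pos: [0.6004, -0.2697, 0.1998]
eef_rot: [0.053, 0.999, -0.0, 0.001]
wrist_force: [0.3, -1.0, 0.1]
width: 0.0852
gripper_force: 0.0
```

Run:
```python
from rim import *
C=cam('wrist'); im=env.snapshot('wrist')[:,:,::-1]; cv2.imwrite('pics/w4.png',im)
np.savez('w4.npz',K=C[0],A=C[1],o=C[2]); print(C[2])
```

```text
[ 0.519 -0.26   0.343]
```

View pics/w4.png

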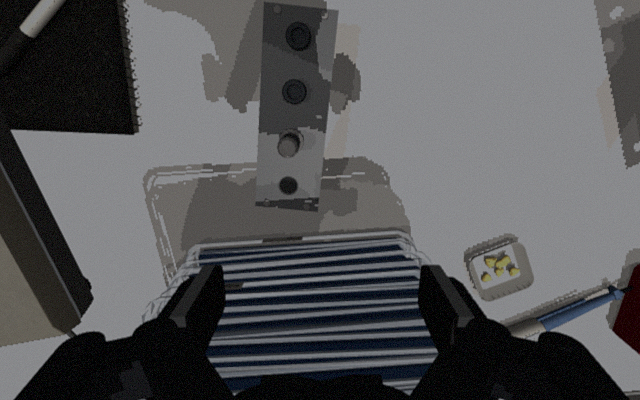

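Seen from the wrist, the bolt heads are at (298,36) and (294,91), the drift's top is at (289,147) with its collar just above it, and the empty hole is at (288,185).

Run:
```python
from rim import *
f=np.load('w4.npz');C=(f['K'],f['A'],f['o']); g=cv2.imread('pics/w4.png',0)
h=ray(C,(288,185),.066)
print('hole4',circ(C,g,h[:2],.066,.0075))
for n,p in (('b1',(298,36)),('b2',(294,91))):
    c=ray(C,p,.078)[:2]; print(n,c,circ(C,g,c,.078,.009))
print('drift top',ray(C,(289,148),.103))
cs=cv2.resize(g[105:170,255:325],None,fx=8,fy=8,interpolation=cv2.INTER_CUBIC); cv2.imwrite('pics/w4d.png',cv2.convertScaleAbs(cs,alpha=1.5))
print(tool([.56,-.29,.2]))
```

```text
hole4 (array([ 0.5949, -0.2967]), np.float64(0.007830647557290297), 60, np.float64(0.00028276815278374776))
b1 [ 0.4837 -0.2731] (array([ 0.4837, -0.273 ]), np.float64(0.009356381112688243), 60, np.float64(0.0004787428997814749))
b2 [ 0.5201 -0.2808] (array([ 0.5204, -0.2809]), np.float64(0.009123078466468041), 60, np.float64(0.0001846280292627499))
drift top [ 0.5577 -0.2873  0.103 ]
[ 0.0378 -0.0245 -0.0006]
```

View pics/w4d.png

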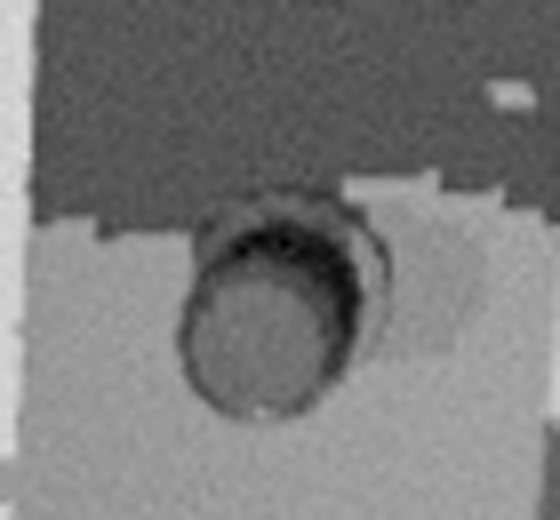

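Run:
```python
from h import *
print(tool([.5577,-.2886,.078]))
```

```text
[ 0.04042222 -0.02322966  0.12144474]
```

Call:
inch_along([
  [0.02,-0.0116,0,0,0.085],
  [0.0202,-0.0116,0,0,0.085],
  [0,0,0,0,0.085],
  [0,0,0.03,0,0.085],
  [0,0,0.03,0,0.085],
  [0,0,0.03,0,0.085],
  [0,0,0.03,0,0.085],
  [0,0,0,0,0.085],
])

```text
time_s: 4.77
tool_pos: [0.5533, -0.2861, 0.0714]
eef_rot: [0.053, 0.999, 0.003, -0.004]
wrist_force: [-1.7, 1.0, -1.3]
width: 0.0853
gripper_force: 0.0
```

Call:
inch_along([
  [0,0,0,0,0.05],
  [0,0,0,0,0.0],
  [0,0,0,0,0.0],
  [0,0,0,0,0],
  [0,0,0,0,0],
  [0,0,0,0,0],
])

```text
time_s: 5.27
tool_pos: [0.5577, -0.2897, 0.0799]
eef_rot: [0.053, 0.999, -0.001, 0.001]
wrist_force: [-0.6, -0.1, 7.5]
width: 0.0127
gripper_force: 60.8
```

Call:
inch_along([
  [0,0,-0.01,0,0],
  [0,0,-0.01,0,0],
  [0,0,0,0,0],
])

```text
time_s: 5.52
tool_pos: [0.5582, -0.2901, 0.1016]
eef_rot: [0.053, 0.999, -0.001, 0.002]
wrist_force: [0.2, 0.0, -0.8]
width: 0.0127
gripper_force: 58.7
```

Call:
inch_along([
  [0,0,-0.02,0,0],
  [0,0,-0.02,0,0],
  [0,0,-0.02,0,0],
  [0,0,-0.02,0,0],
  [0,0,0,0,0],
  [0,0,0,0,0],
])

```text
time_s: 6.02
tool_pos: [0.5577, -0.2898, 0.1802]
eef_rot: [0.053, 0.999, -0.001, 0.001]
wrist_force: [-0.4, 0.3, -1.5]
width: 0.0126
gripper_force: 58.7
```

Run:
```python
from rim import *
cv2.imwrite('pics/s5.png',env.snapshot('side')[100:330,220:560,::-1].repeat(2,0).repeat(2,1))
cv2.imwrite('pics/w5.png',env.snapshot('wrist')[:,:,::-1])
```

```text
(no output)
```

View pics/s5.png

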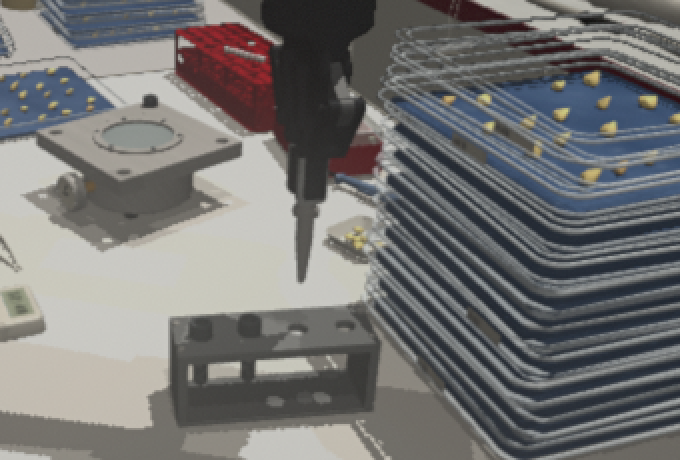

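The side view shows the drift hanging straight in the fingers, nose at (370,240) in the full image, with the stand and bolts undisturbed. I check the nose height against the camera and compute the way to the hole.

Run:
```python
from rim import *
d=cam('side')
for z in (.10,.105,.11,.115): print(z,proj(d,[.5577,-.2898,z]))
print(tool([.5053,.0151,.180]), env.observe()['time_s'])
```

```text
0.1 [369.1006 245.0018]
0.105 [369.294  242.1966]
0.11 [369.4885 239.3749]
0.115 [369.6842 236.5364]
[ 0.0828  0.2969 -0.0026] 6.1167
```

Nose at z≈0.108, so collar underside ≈ TCP − 14 mm, as expected. Now I travel to the hole.

Call:
inch_along([
  [0.0104,0.037,0,0,0],
  [0.0104,0.037,0,0,0],
  [0.0104,0.037,0,0,0],
  [0.0104,0.037,0,0,0],
  [0.0104,0.037,0,0,0],
  [0.0104,0.037,0,0,0],
  [0.0104,0.037,0,0,0],
  [0.0100,0.038,0,0,0],
])

```text
time_s: 6.78
tool_pos: [0.5041, 0.0165, 0.1765]
eef_rot: [0.053, 0.999, -0.0, -0.001]
wrist_force: [1.4, 0.2, -0.8]
width: 0.0126
gripper_force: 58.8
```

Call:
inch_along([
  [0,0,0,0,0],
  [0,0,0.005,0,0],
  [0,0,0,0,0],
  [0,0,0,0,0],
  [0,0,0,0,0],
])

```text
time_s: 7.2
tool_pos: [0.5057, 0.0136, 0.1726]
eef_rot: [0.054, 0.999, -0.0, -0.001]
wrist_force: [-0.2, -0.3, -0.1]
width: 0.0128
gripper_force: 58.9
```

Run:
```python
from rim import *
print(tool([.5053,.0151,.150]),env.observe()['tool_pos'],env.observe()['wrist_force'])
g=env.snapshot('wrist'); cv2.imwrite('pics/w6.png',cv2.resize(g[120:400,160:480,::-1],None,fx=2,fy=2))
```

```text
[0.0005 0.0014 0.0226] [0.5057 0.0136 0.1726] [-0.175  -0.2541 -0.0629]
```

View pics/w6.png

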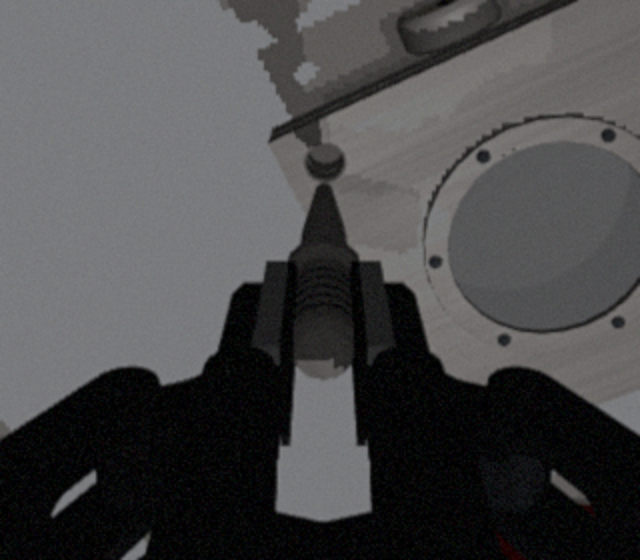

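The drift points straight at the hole: nose at crop (323,185), hole at (325,162). I go down gently.

Call:
inch_along([
  [0.0005,0.0014,0.008,0,0],
  [0,0,0.008,0,0],
  [0,0,0.008,0,0],
  [0,0,0.004,0,0],
  [0,0,0,0,0],
  [0,0,0,0,0],
])

```text
time_s: 7.75
tool_pos: [0.5051, 0.0163, 0.1447]
eef_rot: [0.053, 0.999, 0.0, -0.001]
wrist_force: [0.4, 0.4, -0.9]
width: 0.0122
gripper_force: 58.9
```

Call:
inch_along([
  [0,0,0.004,0,0],
  [0,0,0.004,0,0],
  [0,0,0,0,0],
  [0,0,0,0,0],
])

```text
time_s: 8.08
tool_pos: [0.5053, 0.0164, 0.137]
eef_rot: [0.053, 0.999, -0.0, -0.0]
wrist_force: [-0.6, 0.1, -0.8]
width: 0.0126
gripper_force: 58.9
```

Call:
inch_along([
  [0,-0.001,0.003,0,0],
  [0,0,0.003,0,0],
  [0,0,0,0,0],
  [0,0,0,0,0],
])

```text
time_s: 8.42
tool_pos: [0.5052, 0.0153, 0.131]
eef_rot: [0.053, 0.999, -0.0, -0.0]
wrist_force: [0.1, -0.7, -0.9]
width: 0.0126
gripper_force: 58.9
```

Call:
inch_along([
  [0,0,0.003,0,0],
  [0,0,0.003,0,0],
  [0,0,0,0,0],
])

```text
time_s: 8.67
tool_pos: [0.505, 0.0154, 0.1245]
eef_rot: [0.053, 0.999, 0.0, -0.0]
wrist_force: [-0.2, 1.1, -1.5]
width: 0.0127
gripper_force: 58.9
```

Call:
inch_along([
  [0,0,0.003,0,0],
  [0,0,0.003,0,0],
  [0,0,0,0,0],
])

```text
time_s: 8.92
tool_pos: [0.505, 0.0154, 0.1185]
eef_rot: [0.053, 0.999, -0.0, -0.001]
wrist_force: [-0.0, 1.0, -1.2]
width: 0.0126
gripper_force: 58.9
```

```bash
python3 -c "
from h import *
print(env.observe()['wrist_force'],env.observe()['wrist_torque'])"
```

```text
[-0.04506153  1.01259306 -1.21936634] [0.0199658  0.01983702 0.01524962]
```

Call:
inch_along([
  [0,0,0.003,0,0],
  [0,0,0.003,0,0],
  [0,0,0,0,0],
])

```text
time_s: 9.17
tool_pos: [0.505, 0.0153, 0.1125]
eef_rot: [0.053, 0.999, -0.0, -0.0]
wrist_force: [-0.4, 0.5, -1.4]
width: 0.0124
gripper_force: 58.9
```

Call:
inch_along([
  [0,0,0.002,0,0],
  [0,0,0.002,0,0],
  [0,0,0,0,0],
])

```text
time_s: 9.42
tool_pos: [0.5053, 0.0152, 0.109]
eef_rot: [0.053, 0.999, -0.0, -0.0]
wrist_force: [0.5, -0.5, -1.5]
width: 0.0127
gripper_force: 58.9
```

Call:
inch_along([
  [0,0,0.002,0,0],
  [0,0,0.002,0,0],
  [0,0,0,0,0],
])

```text
time_s: 9.67
tool_pos: [0.5053, 0.0151, 0.1049]
eef_rot: [0.053, 0.999, -0.0, -0.0]
wrist_force: [-0.1, -2.1, -1.3]
width: 0.0126
gripper_force: 58.9
```

Call:
inch_along([
  [0,0,0.002,0,0],
  [0,0,0.002,0,0],
  [0,0,0,0,0],
])

```text
time_s: 9.92
tool_pos: [0.5053, 0.0151, 0.1009]
eef_rot: [0.053, 0.999, -0.0, -0.0]
wrist_force: [-0.4, -3.5, -0.3]
width: 0.0124
gripper_force: 59.0
```

Call:
inch_along([
  [0,-0.0003,0.002,0,0],
  [0,0,0.001,0,0],
  [0,0,0,0,0],
])

```text
time_s: 10.17
tool_pos: [0.5053, 0.015, 0.098]
eef_rot: [0.053, 0.999, 0.0, -0.0]
wrist_force: [-0.7, -2.4, -0.9]
width: 0.0127
gripper_force: 59.1
```

Call:
inch_along([
  [0,0,0.002,0,0],
  [0,0,0.001,0,0],
  [0,0,0,0,0],
])

```text
time_s: 10.42
tool_pos: [0.5053, 0.015, 0.095]
eef_rot: [0.053, 0.999, -0.0, -0.0]
wrist_force: [-0.0, -2.9, -1.3]
width: 0.0126
gripper_force: 59.1
```

Call:
inch_along([
  [0,-0.0004,0.002,0,0],
  [0,0,0.001,0,0],
  [0,0,0,0,0],
])

```text
time_s: 10.67
tool_pos: [0.5052, 0.0149, 0.0918]
eef_rot: [0.053, 0.999, 0.0, -0.0]
wrist_force: [-0.7, 0.2, -1.6]
width: 0.0127
gripper_force: 58.9
```

Call:
inch_along([
  [0,0,0.002,0,0],
  [0,0,0.001,0,0],
  [0,0,0,0,0],
])

```text
time_s: 10.92
tool_pos: [0.5052, 0.0148, 0.0889]
eef_rot: [0.053, 0.999, 0.0, -0.0]
wrist_force: [-0.2, 0.5, -1.8]
width: 0.0125
gripper_force: 58.9
```

Call:
inch_along([
  [0,0,0.001,0,0],
  [0,0,0,0,0],
  [0,0,0,0,0],
])

```text
time_s: 11.17
tool_pos: [0.5052, 0.0147, 0.0882]
eef_rot: [0.053, 0.999, 0.0, -0.0]
wrist_force: [-1.1, 0.3, -1.5]
width: 0.0126
gripper_force: 58.9
```

Call:
inch_along([
  [0,0,0.0007,0,0],
  [0,0,0,0,0],
  [0,0,0,0,0],
])

```text
time_s: 11.42
tool_pos: [0.5053, 0.0147, 0.0875]
eef_rot: [0.053, 0.999, 0.0, -0.0]
wrist_force: [-0.7, 0.4, -2.3]
width: 0.0126
gripper_force: 58.9
```

Call:
inch_along([
  [0,0,0.0007,0,0],
  [0,0,0,0,0],
])

```text
time_s: 11.58
tool_pos: [0.5054, 0.0147, 0.0871]
eef_rot: [0.053, 0.999, 0.0, 0.0]
wrist_force: [-2.2, -0.1, 1.1]
width: 0.0129
gripper_force: 59.2
```

Call:
inch_along([
  [0,0,0.0005,0,0],
  [0,0,0,0,0],
])

```text
time_s: 11.75
tool_pos: [0.5055, 0.0146, 0.087]
eef_rot: [0.053, 0.999, 0.0, 0.0]
wrist_force: [-4.1, -0.2, 5.2]
width: 0.0127
gripper_force: 59.7
```

Call:
inch_along([
  [0,0,0.0004,0,0],
  [0,0,0,0,0],
])

```text
time_s: 11.92
tool_pos: [0.5056, 0.0146, 0.087]
eef_rot: [0.053, 0.999, -0.0, 0.0]
wrist_force: [-5.3, -0.3, 8.4]
width: 0.0124
gripper_force: 60.1
```

The collar is home: contact at TCP 0.087 m with 8 N, as computed. I ease off, let go and rise.

Call:
inch_along([
  [0,0,-0.0006,0,0],
  [0,0,0,0,0.05],
  [0,0,0,0,0.05],
  [0,0,0,0,0.05],
  [0,0,0,0,0.05],
])

```text
time_s: 12.33
tool_pos: [0.5055, 0.0146, 0.0866]
eef_rot: [0.053, 0.999, 0.0, 0.0]
wrist_force: [-0.3, 0.3, -0.1]
width: 0.0499
gripper_force: 0.0
```

Call:
inch_along([
  [0,0,-0.02,0,0.05],
  [0,0,-0.03,0,0.05],
  [0,0,-0.03,0,0.05],
  [0,0,0,0,0.05],
  [0,0,0,0,0.05],
])

```text
time_s: 12.75
tool_pos: [0.5072, 0.0145, 0.1691]
eef_rot: [0.053, 0.999, -0.0, 0.003]
wrist_force: [-0.1, 0.6, -0.9]
width: 0.05
gripper_force: 0.0
```

Run:
```python
from rim import *
o=env.observe()['tool_pos']; print(o)
C=cam('wrist'); g=env.snapshot('wrist'); cv2.imwrite('pics/w7r.png',g[:,:,::-1]); np.savez('w7.npz',K=C[0],A=C[1],o=C[2])
s=env.snapshot('side'); a=cv2.resize(s[120:240,210:370,::-1],(800,600))
cv2.imwrite('pics/s7.png',a)
```

```text
[0.5072 0.0145 0.1691]
```

View pics/s7.png

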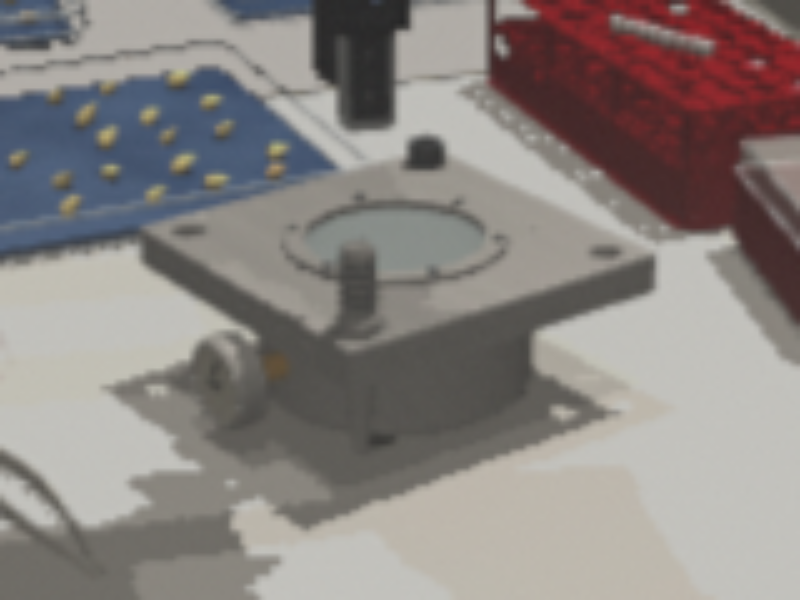

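The drift stands home and upright, crop (357,325), and the cover's edges are flush with the flange's. Now the first bolt, the one next to the drift's old place.

Run:
```python
from h import *
print(tool([.5204,-.2812,.1]))
```

```text
[-0.04651331 -0.29259902  0.06592717]
```

Call:
inch_along([
  [-0.006,-0.0366,0,0,0.05],
  [-0.006,-0.0366,0,0,0.05],
  [-0.006,-0.0366,0,0,0.05],
  [-0.006,-0.0366,0,0,0.05],
  [-0.006,-0.0366,0,0,0.05],
  [-0.006,-0.0366,0,0,0.05],
  [-0.006,-0.0366,0,0,0.05],
  [-0.0045,-0.0366,0,0,0.05],
])

```text
time_s: 13.52
tool_pos: [0.5196, -0.2827, 0.1644]
eef_rot: [0.053, 0.999, 0.001, -0.001]
wrist_force: [2.2, 0.3, -0.8]
width: 0.05
gripper_force: 0.0
```

Call:
inch_along([
  [0,0,0.02,0,0.05],
  [0,0,0.02,0,0.05],
  [0,0,0.02,0,0.05],
  [0,0,0.01,0,0.05],
  [0,0,0.01,0,0.05],
  [0,0,0,0,0.05],
  [0,0,0,0,0.05],
])

```text
time_s: 14.1
tool_pos: [0.5204, -0.281, 0.0861]
eef_rot: [0.053, 0.999, 0.0, -0.001]
wrist_force: [0.4, -0.8, 0.5]
width: 0.05
gripper_force: 0.0
```

```bash
python3 -c "
from h import *
print(tool([.5204,-.2812,.0685]))"
```

```text
[-3.39352868e-05 -2.33792672e-04  1.76307440e-02]
```

Call:
inch_along([
  [0,0,0.008,0,0.05],
  [0,0,0.006,0,0.05],
  [0,0,0.003,0,0.05],
  [0,0,0,0,0.05],
  [0,0,0,0,0.05],
])

```text
time_s: 14.52
tool_pos: [0.5206, -0.2813, 0.0695]
eef_rot: [0.053, 0.999, 0.0, -0.0]
wrist_force: [0.0, -0.7, 0.5]
width: 0.0501
gripper_force: 0.0
```

Call:
inch_along([
  [0,0,0,0,0],
  [0,0,0,0,0],
  [0,0,0,0,0],
  [0,0,0,0,0],
  [0,0,0,0,0],
])

```text
time_s: 14.93
tool_pos: [0.521, -0.2816, 0.0701]
eef_rot: [0.053, 0.999, -0.0, 0.0]
wrist_force: [-1.5, 0.6, 3.2]
width: 0.0139
gripper_force: 58.5
```

Call:
inch_along([
  [0,0,-0.01,0,0],
  [0,0,-0.01,0,0],
  [0,0,-0.02,0,0],
  [0,0,-0.02,0,0],
  [0,0,-0.02,0,0],
  [0,0,-0.02,0,0],
  [0,0,0,0,0],
  [0,0,0,0,0],
])

```text
time_s: 15.6
tool_pos: [0.5218, -0.2822, 0.1721]
eef_rot: [0.053, 0.999, -0.001, 0.002]
wrist_force: [-0.7, 0.5, -1.2]
width: 0.0135
gripper_force: 58.6
```

Run:
```python
from rim import *
print(tool([.63,.0582,.17]))
g=env.snapshot('side'); w=env.snapshot('wrist'); cv2.imwrite('pics/w8r.png',w[:,:,::-1])
d=cam('side'); o=env.observe()['tool_pos']; print(o,proj(d,o),proj(d,o-[0,0,.049]))
a=cv2.resize(g[150:330,280:440,::-1],(533,600)); b=cv2.resize(w[190:400,240:400,::-1],(267,350)); b=np.vstack([b,np.zeros((250,267,3),np.uint8)])
cv2.imwrite('pics/s8.png',np.hstack([a,b]))
```

```text
[-0.0716  0.35    0.0017]
[ 0.5203 -0.2812  0.169 ] [345.9631 205.9713] [344.72   235.0121]
```

View pics/s8.png

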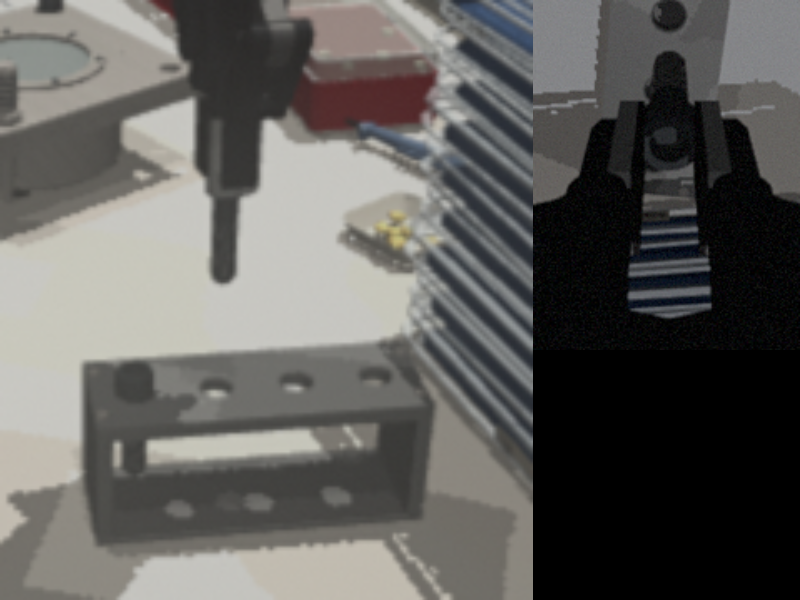

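The bolt hangs straight in the fingers and the stand is undisturbed. I've now viewed 13 pictures, which is over the limit of 10, so I view no more and go on by numbers and feel.

Call:
inch_along([
  [-0.008,0.039,0,0,0],
  [-0.008,0.039,0,0,0],
  [-0.008,0.039,0,0,0],
  [-0.008,0.039,0,0,0],
  [-0.008,0.039,0,0,0],
  [-0.008,0.039,0,0,0],
  [-0.008,0.039,0,0,0],
  [-0.008,0.039,0,0,0],
])

```text
time_s: 16.37
tool_pos: [0.6164, 0.024, 0.1677]
eef_rot: [0.053, 0.999, -0.0, -0.001]
wrist_force: [1.3, -1.3, -0.6]
width: 0.0139
gripper_force: 58.7
```

Call:
inch_along([
  [-0.0076,0.038,0,0,0],
  [0,0,0.02,0,0],
  [0,0,0.015,0,0],
  [0,0,0,0,0],
  [0,0,0,0,0],
  [0,0,0,0,0],
])

```text
time_s: 16.87
tool_pos: [0.6286, 0.0586, 0.1345]
eef_rot: [0.053, 0.999, -0.0, -0.0]
wrist_force: [-0.8, -1.0, -0.3]
width: 0.0139
gripper_force: 58.8
```

```bash
python3 -c "
from h import *
print(tool([.63,.0582,.126]))"
```

```text
[-0.0014637  -0.00024123  0.00845137]
```

Call:
inch_along([
  [-0.0014,0,0.006,0,0],
  [0,0,0.003,0,0],
  [0,0,0,0,0],
  [0,0,0,0,0],
])

```text
time_s: 17.2
tool_pos: [0.6302, 0.0585, 0.1256]
eef_rot: [0.053, 0.999, 0.0, -0.0]
wrist_force: [-0.2, 0.0, -1.0]
width: 0.0136
gripper_force: 58.8
```

Call:
inch_along([
  [0,0,0.002,0,0],
  [0,0,0.001,0,0],
  [0,0,0,0,0],
])

```text
time_s: 17.45
tool_pos: [0.6301, 0.0589, 0.1224]
eef_rot: [0.053, 0.999, 0.0, -0.0]
wrist_force: [-0.4, -0.0, -1.0]
width: 0.0135
gripper_force: 58.8
```

Call:
inch_along([
  [0,0,0.001,0,0],
  [0,0,0.001,0,0],
  [0,0,0,0,0],
])

```text
time_s: 17.7
tool_pos: [0.6301, 0.0589, 0.1203]
eef_rot: [0.053, 0.999, -0.0, -0.0]
wrist_force: [-0.1, -0.4, -0.0]
width: 0.0137
gripper_force: 58.8
```

Call:
inch_along([
  [0,-0.0005,0.001,0,0],
  [0,0,0.001,0,0],
  [0,0,0,0,0],
])

```text
time_s: 17.95
tool_pos: [0.63, 0.0584, 0.1183]
eef_rot: [0.053, 0.999, -0.0, -0.0]
wrist_force: [-0.6, -0.4, 0.0]
width: 0.0138
gripper_force: 58.8
```

Call:
inch_along([
  [0,0,0.001,0,0],
  [0,0,0.001,0,0],
  [0,0,0,0,0],
])

```text
time_s: 18.2
tool_pos: [0.63, 0.0584, 0.1163]
eef_rot: [0.053, 0.999, -0.0, -0.0]
wrist_force: [-0.2, -0.3, -0.8]
width: 0.014
gripper_force: 58.8
```

Call:
inch_along([
  [0,0,0.001,0,0],
  [0,0,0.001,0,0],
  [0,0,0,0,0],
])

```text
time_s: 18.45
tool_pos: [0.63, 0.0584, 0.1143]
eef_rot: [0.053, 0.999, -0.0, -0.0]
wrist_force: [-0.1, 0.7, -1.2]
width: 0.0137
gripper_force: 58.8
```

Call:
inch_along([
  [0,0,0.001,0,0],
  [0,0,0.001,0,0],
  [0,0,0,0,0],
])

```text
time_s: 18.7
tool_pos: [0.63, 0.0584, 0.1123]
eef_rot: [0.053, 0.999, -0.0, -0.0]
wrist_force: [-0.5, -0.0, -1.2]
width: 0.0135
gripper_force: 58.8
```

Call:
inch_along([
  [0,0,0.0015,0,0],
  [0,0,0.0015,0,0],
  [0,0,0,0,0],
])

```text
time_s: 18.95
tool_pos: [0.6299, 0.0584, 0.1091]
eef_rot: [0.053, 0.999, -0.0, -0.0]
wrist_force: [-0.2, 0.6, -1.4]
width: 0.0137
gripper_force: 58.8
```

Call:
inch_along([
  [0,0,0.002,0,0],
  [0,0,0.002,0,0],
  [0,0,0,0,0],
])

```text
time_s: 19.2
tool_pos: [0.6299, 0.0584, 0.105]
eef_rot: [0.053, 0.999, -0.0, -0.0]
wrist_force: [0.2, -0.4, -1.0]
width: 0.0135
gripper_force: 58.7
```

Call:
inch_along([
  [0,0,0.003,0,0],
  [0,0,0.002,0,0],
  [0,0,0,0,0],
])

```text
time_s: 19.45
tool_pos: [0.6298, 0.0584, 0.0998]
eef_rot: [0.053, 0.999, -0.0, -0.0]
wrist_force: [-0.5, 1.1, -1.1]
width: 0.0132
gripper_force: 58.8
```

Call:
inch_along([
  [0,0,0.003,0,0],
  [0,0,0.003,0,0],
  [0,0,0,0,0],
])

```text
time_s: 19.7
tool_pos: [0.6297, 0.0584, 0.0937]
eef_rot: [0.053, 0.999, 0.0, -0.001]
wrist_force: [-0.4, -0.1, -0.9]
width: 0.0138
gripper_force: 58.8
```

Call:
inch_along([
  [0,0,0.003,0,0],
  [0,0,0.003,0,0],
  [0,0,0.002,0,0],
  [0,0,0,0,0],
])

```text
time_s: 20.03
tool_pos: [0.6297, 0.0585, 0.0857]
eef_rot: [0.053, 0.999, 0.0, -0.001]
wrist_force: [-0.5, 1.1, -1.1]
width: 0.0135
gripper_force: 58.8
```

Call:
inch_along([
  [0,0,0.002,0,0],
  [0,0,0.001,0,0],
  [0,0,0,0,0],
])

```text
time_s: 20.28
tool_pos: [0.6301, 0.0584, 0.0833]
eef_rot: [0.053, 0.999, -0.0, -0.0]
wrist_force: [0.1, 0.2, -1.6]
width: 0.0133
gripper_force: 58.8
```

Call:
inch_along([
  [0,0,0.002,0,0],
  [0,0,0.001,0,0],
  [0,0,0,0,0],
])

```text
time_s: 20.53
tool_pos: [0.6301, 0.0584, 0.0803]
eef_rot: [0.053, 0.999, 0.0, -0.0]
wrist_force: [-0.1, -1.0, -1.0]
width: 0.0132
gripper_force: 58.8
```

Call:
inch_along([
  [0,0,0.001,0,0],
  [0,0,0.0005,0,0],
  [0,0,0,0,0],
])

```text
time_s: 20.78
tool_pos: [0.6301, 0.0584, 0.079]
eef_rot: [0.053, 0.999, 0.0, -0.0]
wrist_force: [-1.1, -0.9, -0.1]
width: 0.0133
gripper_force: 58.8
```

Call:
inch_along([
  [0,0,0.001,0,0],
  [0,0,0,0,0],
])

```text
time_s: 20.95
tool_pos: [0.6301, 0.0584, 0.0779]
eef_rot: [0.053, 0.999, -0.0, -0.0]
wrist_force: [0.5, -0.8, -0.1]
width: 0.0134
gripper_force: 58.8
```

Call:
inch_along([
  [0,0,0.0007,0,0],
  [0,0,0,0,0],
])

```text
time_s: 21.12
tool_pos: [0.6302, 0.0584, 0.0774]
eef_rot: [0.053, 0.999, -0.0, 0.0]
wrist_force: [-0.1, -0.5, -0.0]
width: 0.0141
gripper_force: 58.8
```

Call:
inch_along([
  [0,0,0.0005,0,0],
  [0,0,0,0,0],
])

```text
time_s: 21.28
tool_pos: [0.6303, 0.0584, 0.0773]
eef_rot: [0.053, 0.999, -0.0, 0.0]
wrist_force: [-1.1, -1.0, 3.4]
width: 0.0134
gripper_force: 59.2
```

Call:
inch_along([
  [0,0,0.0004,0,0],
  [0,0,0,0,0],
])

```text
time_s: 21.45
tool_pos: [0.6304, 0.0584, 0.0772]
eef_rot: [0.053, 0.999, -0.0, 0.0]
wrist_force: [-2.8, -0.7, 5.8]
width: 0.0137
gripper_force: 59.4
```

The head is home (5.8 N at the computed height). I let go and fetch the second bolt.

Call:
inch_along([
  [0,0,-0.0005,0,0],
  [0,0,0,0,0.05],
  [0,0,0,0,0.05],
  [0,0,0,0,0.05],
  [0,0,0,0,0.05],
])

```text
time_s: 21.87
tool_pos: [0.6301, 0.0585, 0.0767]
eef_rot: [0.053, 0.999, 0.0, -0.0]
wrist_force: [-0.2, -0.4, 0.6]
width: 0.0505
gripper_force: 0.0
```

Call:
inch_along([
  [0,0,-0.02,0,0.05],
  [0,0,-0.035,0,0.05],
  [0,0,-0.035,0,0.05],
  [0,0,0,0,0.05],
  [0,0,0,0,0.05],
])

```text
time_s: 22.28
tool_pos: [0.6325, 0.0585, 0.1708]
eef_rot: [0.053, 0.999, 0.0, 0.003]
wrist_force: [1.0, 0.6, -1.1]
width: 0.05
gripper_force: 0.0
```

Run:
```python
from rim import *
C=cam('wrist'); print(tool([.4837,-.2734,.1]))
g=cv2.imread('pics/w8r.png',0)
w=env.snapshot('wrist'); cv2.imwrite('pics/w9r.png',w[:,:,::-1])
g=cv2.cvtColor(w,cv2.COLOR_RGB2GRAY)
for n,c in (('far bolt',[.6302,.0584]),): print(n,circ(C,g,c,.085,.009))
```

```text
[ 0.1134 -0.3458  0.0697]
far bolt (array([0.6281, 0.0594]), np.float64(0.009854287929378643), 60, np.float64(0.0006568187526312753))
```

Call:
inch_along([
  [0.0126,-0.0384,0,0,0.05],
  [0.0126,-0.0384,0,0,0.05],
  [0.0126,-0.0384,0,0,0.05],
  [0.0126,-0.0384,0,0,0.05],
  [0.0126,-0.0384,0,0,0.05],
  [0.0126,-0.0384,0,0,0.05],
  [0.0126,-0.0384,0,0,0.05],
  [0.0126,-0.0384,0,0,0.05],
])

```text
time_s: 23.0
tool_pos: [0.4954, -0.2374, 0.1651]
eef_rot: [0.053, 0.999, 0.001, -0.001]
wrist_force: [-0.1, -0.7, 0.6]
width: 0.0498
gripper_force: 0.0
```

Call:
inch_along([
  [0.0126,-0.0384,0,0,0.05],
  [0,0,0.02,0,0.05],
  [0,0,0.02,0,0.05],
  [0,0,0.02,0,0.05],
  [0,0,0.02,0,0.05],
  [0,0,0,0,0.05],
  [0,0,0,0,0.05],
  [0,0,0,0,0.05],
])

```text
time_s: 23.67
tool_pos: [0.4809, -0.2732, 0.0872]
eef_rot: [0.053, 0.999, 0.0, -0.0]
wrist_force: [0.0, 0.4, 0.9]
width: 0.0495
gripper_force: 0.0
```

```bash
python3 -c "
from h import *
print(tool([.4837,-.2732,.0695]))"
```

```text
[-0.00280074  0.00026742  0.01769292]
```

Call:
inch_along([
  [-0.0028,0,0.008,0,0.05],
  [0,0,0.006,0,0.05],
  [0,0,0.0035,0,0.05],
  [0,0,0,0,0.05],
  [0,0,0,0,0.05],
])

```text
time_s: 24.08
tool_pos: [0.4835, -0.2734, 0.0692]
eef_rot: [0.053, 0.999, 0.0, -0.0]
wrist_force: [-0.3, -0.4, -0.5]
width: 0.0502
gripper_force: 0.0
```

Call:
inch_along([
  [0,0,0,0,0],
  [0,0,0,0,0],
  [0,0,0,0,0],
  [0,0,0,0,0],
  [0,0,0,0,0],
])

```text
time_s: 24.5
tool_pos: [0.484, -0.2737, 0.07]
eef_rot: [0.053, 0.999, -0.0, 0.0]
wrist_force: [-0.8, 0.3, 3.0]
width: 0.0138
gripper_force: 58.5
```

Call:
inch_along([
  [0,0,-0.01,0,0],
  [0,0,-0.01,0,0],
  [0,0,-0.02,0,0],
  [0,0,-0.02,0,0],
  [0,0,-0.02,0,0],
  [0,0,-0.02,0,0],
  [0,0,0,0,0],
  [0,0,0,0,0],
])

```text
time_s: 25.17
tool_pos: [0.4848, -0.2744, 0.1719]
eef_rot: [0.053, 0.999, -0.001, 0.002]
wrist_force: [-0.1, -0.1, -0.5]
width: 0.0135
gripper_force: 58.6
```

```bash
python3 -c "
from h import *
print(tool([.4617,.1398,.17]))
cv2.imwrite('pics/s10.png',env.snapshot('side')[:,:,::-1])"
```

```text
[0.0667032  0.40944374 0.00076163]
```

Call:
inch_along([
  [0.006,0.0372,0,0,0],
  [0.006,0.0372,0,0,0],
  [0.006,0.0372,0,0,0],
  [0.006,0.0372,0,0,0],
  [0.006,0.0372,0,0,0],
  [0.006,0.0372,0,0,0],
  [0.006,0.0372,0,0,0],
  [0.006,0.0372,0,0,0],
])

```text
time_s: 25.88
tool_pos: [0.4659, 0.0291, 0.168]
eef_rot: [0.053, 0.999, -0.0, -0.001]
wrist_force: [0.5, -0.2, -0.6]
width: 0.0135
gripper_force: 58.7
```

Call:
inch_along([
  [0.006,0.0372,0,0,0],
  [0.006,0.0372,0,0,0],
  [0.006,0.0372,0,0,0],
  [0,0,0.02,0,0],
  [0,0,0.015,0,0],
  [0,0,0,0,0],
  [0,0,0,0,0],
  [0,0,0,0,0],
])

```text
time_s: 26.55
tool_pos: [0.4611, 0.1399, 0.1345]
eef_rot: [0.053, 0.999, -0.0, -0.0]
wrist_force: [0.1, 0.5, -0.5]
width: 0.0131
gripper_force: 58.8
```

```bash
python3 -c "
from h import *
print(tool([.4618,.1396,.126]))"
```

```text
[-0.0006957  -0.00022544  0.00848159]
```

Call:
inch_along([
  [-0.0007,-0.0003,0.006,0,0],
  [0,0,0.003,0,0],
  [0,0,0,0,0],
  [0,0,0,0,0],
])

```text
time_s: 26.88
tool_pos: [0.462, 0.1396, 0.1255]
eef_rot: [0.053, 0.999, 0.0, -0.0]
wrist_force: [-0.5, -0.2, -0.4]
width: 0.0136
gripper_force: 58.8
```

Call:
inch_along([
  [0,0,0.002,0,0],
  [0,0,0.001,0,0],
  [0,0,0,0,0],
])

```text
time_s: 27.13
tool_pos: [0.4618, 0.1399, 0.1223]
eef_rot: [0.053, 0.999, -0.0, -0.0]
wrist_force: [-0.5, -0.2, -1.2]
width: 0.0138
gripper_force: 58.8
```

Call:
inch_along([
  [0,0,0.001,0,0],
  [0,0,0.001,0,0],
  [0,0,0,0,0],
])

```text
time_s: 27.38
tool_pos: [0.4618, 0.1399, 0.1203]
eef_rot: [0.053, 0.999, -0.0, -0.0]
wrist_force: [0.2, 0.1, -1.1]
width: 0.0138
gripper_force: 58.8
```

Call:
inch_along([
  [0,0,0.001,0,0],
  [0,0,0.001,0,0],
  [0,0,0,0,0],
])

```text
time_s: 27.63
tool_pos: [0.4618, 0.1399, 0.1183]
eef_rot: [0.053, 0.999, -0.0, -0.0]
wrist_force: [0.4, -0.1, -1.0]
width: 0.0136
gripper_force: 58.8
```

Call:
inch_along([
  [0,0,0.001,0,0],
  [0,0,0.001,0,0],
  [0,0,0,0,0],
])

```text
time_s: 27.88
tool_pos: [0.4618, 0.1399, 0.1162]
eef_rot: [0.053, 0.999, -0.0, -0.0]
wrist_force: [-0.0, 0.6, -0.6]
width: 0.0139
gripper_force: 58.8
```

Call:
inch_along([
  [0,0,0.001,0,0],
  [0,0,0.001,0,0],
  [0,0,0,0,0],
])

```text
time_s: 28.13
tool_pos: [0.4618, 0.1399, 0.1143]
eef_rot: [0.053, 0.999, -0.0, -0.0]
wrist_force: [-0.3, -0.2, 0.3]
width: 0.0135
gripper_force: 58.8
```

Call:
inch_along([
  [0,0,0.001,0,0],
  [0,0,0.001,0,0],
  [0,0,0,0,0],
])

```text
time_s: 28.38
tool_pos: [0.4618, 0.1399, 0.1123]
eef_rot: [0.053, 0.999, -0.0, -0.0]
wrist_force: [0.4, 0.2, -1.1]
width: 0.0136
gripper_force: 58.8
```

Call:
inch_along([
  [0,0,0.0015,0,0],
  [0,0,0.0015,0,0],
  [0,0,0,0,0],
])

```text
time_s: 28.63
tool_pos: [0.4618, 0.1399, 0.1091]
eef_rot: [0.053, 0.999, -0.0, -0.0]
wrist_force: [0.1, 0.1, -0.8]
width: 0.0141
gripper_force: 58.8
```

Call:
inch_along([
  [0,0,0.002,0,0],
  [0,0,0.002,0,0],
  [0,0,0,0,0],
])

```text
time_s: 28.88
tool_pos: [0.4616, 0.1399, 0.1049]
eef_rot: [0.053, 0.999, -0.0, -0.0]
wrist_force: [0.7, -0.5, -1.3]
width: 0.0135
gripper_force: 58.8
```

Call:
inch_along([
  [0,0,0.003,0,0],
  [0,0,0.002,0,0],
  [0,0,0,0,0],
])

```text
time_s: 29.13
tool_pos: [0.4616, 0.1398, 0.0999]
eef_rot: [0.053, 0.999, -0.0, -0.0]
wrist_force: [-0.1, -0.9, -1.2]
width: 0.0135
gripper_force: 58.8
```

Call:
inch_along([
  [0,0,0.003,0,0],
  [0,0,0.003,0,0],
  [0,0,0,0,0],
])

```text
time_s: 29.38
tool_pos: [0.4615, 0.1398, 0.0937]
eef_rot: [0.053, 0.999, -0.0, -0.0]
wrist_force: [0.3, -0.5, -1.5]
width: 0.0135
gripper_force: 58.8
```

Call:
inch_along([
  [0,0,0.003,0,0],
  [0,0,0.003,0,0],
  [0,0,0.002,0,0],
  [0,0,0,0,0],
])

```text
time_s: 29.72
tool_pos: [0.4616, 0.1398, 0.0859]
eef_rot: [0.053, 0.999, -0.0, -0.0]
wrist_force: [0.7, -0.2, -1.8]
width: 0.0138
gripper_force: 58.7
```

Call:
inch_along([
  [0,0,0.002,0,0],
  [0,0,0.001,0,0],
  [0,0,0.002,0,0],
  [0,0,0,0,0],
])

```text
time_s: 30.05
tool_pos: [0.4618, 0.1399, 0.0811]
eef_rot: [0.053, 0.999, -0.0, -0.0]
wrist_force: [1.6, -1.4, -1.1]
width: 0.0136
gripper_force: 58.8
```

Call:
inch_along([
  [0,0,0.001,0,0],
  [0,0,0.001,0,0],
  [0,0,0,0,0],
])

```text
time_s: 30.3
tool_pos: [0.4619, 0.1399, 0.0793]
eef_rot: [0.053, 0.999, -0.0, -0.0]
wrist_force: [-0.0, -1.3, -0.2]
width: 0.0138
gripper_force: 58.8
```

Call:
inch_along([
  [0,0,0.0008,0,0],
  [0,0,0,0,0],
])

```text
time_s: 30.47
tool_pos: [0.4619, 0.1399, 0.0786]
eef_rot: [0.053, 0.999, 0.0, 0.0]
wrist_force: [1.5, -1.4, -0.2]
width: 0.0138
gripper_force: 58.8
```

Call:
inch_along([
  [0,0,0.0006,0,0],
  [0,0,0,0,0],
])

```text
time_s: 30.63
tool_pos: [0.462, 0.1399, 0.078]
eef_rot: [0.053, 0.999, -0.0, 0.0]
wrist_force: [-0.2, -0.6, 0.1]
width: 0.0137
gripper_force: 58.8
```

Call:
inch_along([
  [0,0,0.0006,0,0],
  [0,0,0,0,0],
])

```text
time_s: 30.8
tool_pos: [0.4619, 0.1399, 0.0774]
eef_rot: [0.053, 0.999, -0.0, -0.0]
wrist_force: [0.9, -0.7, -0.8]
width: 0.0138
gripper_force: 58.8
```

Call:
inch_along([
  [0,0,0.0005,0,0],
  [0,0,0,0,0],
])

```text
time_s: 30.97
tool_pos: [0.462, 0.1399, 0.0772]
eef_rot: [0.053, 0.999, -0.0, 0.0]
wrist_force: [0.0, -1.3, 2.1]
width: 0.0136
gripper_force: 59.1
```

Call:
inch_along([
  [0,0,0.0004,0,0],
  [0,0,0,0,0],
])

```text
time_s: 31.13
tool_pos: [0.4621, 0.1399, 0.0771]
eef_rot: [0.053, 0.999, -0.0, 0.0]
wrist_force: [-2.1, -1.7, 5.5]
width: 0.0135
gripper_force: 59.4
```

Home too. I let go, rise, and check the three by measurement from above.

Call:
inch_along([
  [0,0,-0.0005,0,0],
  [0,0,0,0,0.05],
  [0,0,0,0,0.05],
  [0,0,0,0,0.05],
  [0,0,0,0,0.05],
])

```text
time_s: 31.55
tool_pos: [0.4618, 0.14, 0.0769]
eef_rot: [0.053, 0.999, 0.0, -0.0]
wrist_force: [0.7, -0.1, 0.0]
width: 0.0501
gripper_force: 0.0
```

Call:
inch_along([
  [0,0,-0.02,0,0.05],
  [0,0,-0.035,0,0.05],
  [0,0,-0.035,0,0.05],
  [0,0,-0.03,0,0.05],
  [0,0,0,0,0.05],
  [0,0,0,0,0.05],
])

```text
time_s: 32.05
tool_pos: [0.4636, 0.1403, 0.1996]
eef_rot: [0.053, 0.999, 0.001, 0.002]
wrist_force: [-0.0, 0.6, 0.6]
width: 0.0502
gripper_force: 0.0
```

Call:
inch_along([
  [-0.035,-0.013,0,0,0.05],
  [-0.035,-0.013,0,0,0.05],
  [-0.035,-0.013,0,0,0.05],
  [0,0,0,0,0.05],
  [0,0,0,0,0.05],
  [0,0,0,0,0.05],
])

```text
time_s: 32.55
tool_pos: [0.561, 0.0901, 0.1951]
eef_rot: [0.053, 0.999, -0.0, -0.002]
wrist_force: [-0.5, 0.1, 0.4]
width: 0.0502
gripper_force: 0.0
```

Run:
```python
from rim import *
C=cam('wrist'); w=env.snapshot('wrist'); cv2.imwrite('pics/w11r.png',w[:,:,::-1]); g=cv2.cvtColor(w,cv2.COLOR_RGB2GRAY)
print('far',circ(C,g,[.6302,.0584],.085,.009)); print('near',circ(C,g,[.4620,.1399],.085,.009)); print('pivot',circ(C,g,[.5848,.1829],.085,.009))
print('drift',circ(C,g,[.5054,.0147],.110,.0075)); print('collar',circ(C,g,[.5054,.0147],.0775,.010))
# side views: topmost dark row against predicted head top
for n in('side','scene'):
    C=cam(n); im=cv2.cvtColor(env.snapshot(n),cv2.COLOR_RGB2GRAY)
    for k,p,h in(('far',[.6302,.0584],.012),('near',[.462,.1399],.012),('pivot',[.5848,.1829],.012),('drift',[.5054,.0147],.037)):
        x,y=proj(C,[*p,.073+h/2]); y1=proj(C,[*p,.073+h])[1]; y0=proj(C,[*p,.073])[1]
        print(n,k,'top',round(y1,1),'base',round(y0,1),im[int(y1)-5:int(y0)+4,int(round(x))])
```

```text
far (array([0.6279, 0.0599]), np.float64(0.009874230307833746), 57, np.float64(0.0008376558726920938))
near (array([0.4616, 0.14  ]), np.float64(0.00940632280842927), 60, np.float64(0.0004480326388445984))
pivot (array([0.5843, 0.1816]), np.float64(0.010407376997682807), 60, np.float64(0.0008733325043147049))
drift (array([0.5046, 0.0175]), np.float64(0.008081987077248678), 49, np.float64(0.0006688240698408399))
collar (array([0.5045, 0.0172]), np.float64(0.009449503784519763), 59, np.float64(0.0011194359738914237))
side far top 164.6 base 169.7 [126 133 175 188 152  88  60  63  59  57  57  57  73 125]
side near top 160.3 base 165.3 [ 76  83  81  88  89  68  67  60  59  59  58  63 117 148]
side pivot top 147.8 base 152.5 [188 188 189 190 174 110  63  60  57  54  53  64 124 138]
side drift top 168.6 base 185.2 [133 138 138 137 124 104  97  94  92  88  77  73  71  80  72  80  71  73
  71  79  82  94 102  90  88 140]
scene far top 196.6 base 201.4 [205 206 204 183 114  50  54  57  67  55  54  48  64 118]
scene near top 253.0 base 258.2 [105 102  92  70  52  56  62  76  71  57  59  54  52  86]
scene pivot top 226.8 base 231.8 [203 204 185 124  57  50  64  75  67  57  50  59  64 112]
scene drift top 208.0 base 223.5 [203 207 208 180 127 100 105 108  97  83  78  72  71  74  74  75  75  77
  80  89 101  97  86  90]
```

In both cameras the two new heads span the same rows as the fitted bolt's head, and the drift's height fits too. The arm is clear, so I hand in.

```bash
python3 -c "
from workcell import env
print(env.close_job())"
```

```text
the job is handed in; nothing more can be done
None
```

The drift and both bolts stand home and released, all seated with under 10 N at the wrist, and the job was handed in at about 33 s; no verdict came back, and I viewed 13 pictures against the limit of 10.

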